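# Empty the laundry lint trap

## Task

Use the hook tool to draw the steel strainer basket up by its wire loop, out of the deep white trap pot, and set it down upright in the grey tray, never touching the basket with the robot itself. Then hang the hook tool back in its stand.

Things in the scene. Friction and masses are not known exactly. Their poses are not given: they have to be found in the camera images.
- basket: Steel strainer basket, 90 mm wide, 30 high, loose in a fixed white pot (118 mm outside, 100 bore, rim 125 and bore floor 8 above the counter). Rigid upright black wire loop on it: half circle in its y-z plane, legs at y = -42, 42 mm; at its peak over the centre the wire spans z 69.5 to 74.5 mm; hook it along x. Origin: centre of underside, z up. The other pot holds only a grey plug with a knob
- hook_grip (a point): Hook tool, 120 g: centre of its black handle, 30 (x) x 22 (y) x 56 mm high, gripped across y. Collar 54 mm wide at z -28 to -34. Steel rod, 6 mm thick, runs down to z -120 (centre line), then 24 mm level along +x, then up to a tip (top at z -107; lowest steel z -123; clear gap from rod to tip 18). x: the way the hook points; z up. Hangs in the stand at the start
- tray: Low grey open tray, fixed, 170 (x) x 190 (y) x 22 mm high, walls and floor 4 mm thick. Origin: centre of its underside, on the counter. The tray stands on one side of the pots, the hook stand on the other
- stand_slot (a point): Fixed white fork stand: middle of its slot, at the top face of the two level tines, 120 mm above the counter. Slot along x, 30 mm wide, open at +x (tines end at x 39), closed by a column at x -35, no higher than the tines. The hook tool hangs with collar on both tines, hook to +x, handle centre 34 mm above this point; it lifts straight up out of the slot and goes straight down in

How it is judged (in metres and radians):
On the way, in this order (a step that is already met when the one before it is completed fails the run):
1. the basket has been drawn up clear of the pot's rim (height (world z) of basket above 0.127 m), for 0.2 s.
2. the basket stands upright on the tray's floor (z of basket in the frame of tray below 0.012 m and horizontal distance between basket and tray below 0.075 m and angle between basket's own z axis and vertical below 0.17 rad), for 0.2 s.
At the end, for the whole second after the job is handed in: The basket stands at rest, upright within 10 degrees, on the tray's floor inside its walls, and the hook tool hangs upright (within 10 degrees) in its stand, collar down on both tines, handle within 30 mm of the slot's middle seen from above (all of step 2 and linear speed of basket below 0.02 m/s and horizontal distance between hook_grip and stand_slot below 0.03 m and z of hook_grip in the frame of stand_slot between 0.026 and 0.042 m and angle between hook_grip's own z axis and vertical below 0.17 rad); the robot touches nothing.
It fails at once if the robot itself (fingers or arm) pushes on the basket (contact force between basket and the fingers above 1 N or contact force between basket and the arm above 1 N).
It also fails if it takes over 72 s, if anything falls off the work surface, if the arm or the gripper's body presses on something with over 40 N, if the wrist force passes 120 N, or if a joint passes its speed limit or range.

## Robot

A 6-joint arm with a two-finger parallel gripper is mounted at the origin on the work surface. World frame = base frame: x ahead of the robot, y to its left, z up, the work surface at z = 0. Lengths are in m, angles in degrees, forces in N, time in s.
With the tool pointing down it reaches from about 0.375 to 0.75 m from the base axis. Payload 9 kg.
Tool frame: the origin (TCP) lies where the fingers leave the gripper's body, on its centre line; the fingertips stand 73 mm ahead of it and the grasp point (between the pads) lies 54 mm ahead of it (robot.tip_reach is the distance from the TCP to the fingertips, in m); z points along the fingers, y is the direction in which the jaws open and shut (so a half turn about z gives the same grasp; the last joint's range is limited). The gripper opens to 85 mm and grips with 20 to 120 N. Pads are 22 mm wide; open, the fingers measure 114 mm over their backs; the gripper's body (76 mm by 85 mm) begins 54 mm behind the grasp point. The pads swing forward as they close: fully open they stand 13 mm farther back than shut.
Start: joints at [54.792, 5.964, 5.575, 89.605, 0, 77.527], TCP at [0.232, 0.553, 0.304] pointing down, gripper open.
Joint ranges: [-171.21, 171.21], [-48.23, 106.86], [-62.78, 66.21], [-105.2, 120.99], [-86.42, 89.51], [-180, 180]. Speed limits (degrees/s): [127.2, 127.2, 147.25, 180, 180, 180].

## Interface

Orientations are given as [roll, pitch, yaw] about the fixed x, y, z axes, in that order (R = Rz(yaw) Ry(pitch) Rx(roll)).
In Python, from plant import robot gives the robot as it stands. Calls block until the motion is done:
- robot.move_pose(position, orientation): joint-space move of the TCP to a pose.
- robot.line_to(position, vel=0.15, rotation=None, guard=None): straight line of the TCP; rotation=None keeps the orientation; vel is the mean speed in m/s. With guard (N) it stops when the force on the tool has changed by that much, and returns True; else False.
- robot.goto_joints(angles): joint-space move.
- robot.set_gripper(opening): finger opening in m; the grip force is fixed at half the most; returns when the fingers have stopped.
- robot.pause(seconds).
- robot.ik(position, orientation): joint angles nearest the present ones, or None.
- robot.observe(): the state.
- robot.grab_frame(name): name is "scene" or "top" or "wrist"; returns the picture (480x640x3 uint8, blue, green, red); there is no depth.
- robot.get_calibration(name): a dict with "vertical_fov" (degrees; the focal length in pixels is half the picture's height over the tangent of half this angle, whatever the lens; pixels are square), "cx", "cy" (the principal point, pixels), "rvec" (rotation vector, rad) and "tvec" (3), from world to camera coordinates, as OpenCV has them. Camera axes: x right, y down, z forward; pixel columns grow to the right and rows downward; lengths in m; the calibration is good to about 2 mm. A picture is of the moment at which its call begins: read the wrist's pose just before it. get_calibration takes no time and is no camera call; for the wrist camera it gives the pose at the moment of the call.
A pose or a line that the arm cannot do raises robot.IKError and nothing moves.
- robot.job_done(): hands the job in, once; it reports no verdict.
The state is a dict: "time": time; "q": joint angles; "qvel": joint speeds; "joint_torque": joint torques, N m; "tool_pos": TCP position; "tcp_rot": TCP orientation; "ft_force": force on the tool from outside, world axes, zero at the start; "torque": the same for the moment, N m; "gripper_width": finger opening in m.
Only numpy, scipy, OpenCV 4.12 (cv2) and the standard library are available. Lean on these libraries where they do the work, as an engineer would, in place of code of your own. Each camera call takes 0.05 s, during which the arm holds its last target. There are 200 camera calls.

## Working session

There is one attempt and no reset: what is moved stays moved. The work goes in short steps, each a Python script; the robot and the scene stay as the last script left them, time stands still between calls to the robot, and variables do not carry over. Pictures are saved under pics/ and viewed, about 8 in all and at most 12, crops included, and the job is handed in when it is done.

```bash
ls; mkdir -p pics; python3 - <<'E'
from plant import robot
import cv2,numpy as np
s=robot.observe(); print(s['time'],s['tool_pos'],s['tcp_rot'],s['gripper_width'])
for n in ['scene','top','wrist']:
    c=robot.get_calibration(n); print(n,c)
    cv2.imwrite(f'pics/{n}0.png',robot.grab_frame(n))
E
```

```text
pics
0.0 [0.23175686 0.55318951 0.30310739] [-1.79925405e+02 -1.50009147e-02  1.57263247e+02] 0.08532403760838123
scene {'vertical_fov': 53.84254761843087, 'cx': 318.0347531835738, 'cy': 244.97642345196138, 'rvec': array([ 1.02422165,  2.26026453, -1.19009679]), 'tvec': array([ 0.355783  , -0.13009286,  1.3419783 ])}
top {'vertical_fov': 46.13916372529801, 'cx': 323.32448738658206, 'cy': 231.18428665592685, 'rvec': array([ 2.11915742, -2.12461274,  0.18005562]), 'tvec': array([0.0021328 , 0.53806819, 1.14937178])}
wrist {'vertical_fov': 69.0321986512732, 'cx': 323.52692196837233, 'cy': 244.3184814741755, 'rvec': array([-2.40723968, -1.60016151, -0.23360033]), 'tvec': array([-0.60004218, -0.0358059 ,  0.37852879])}
```

View pics/top0.png

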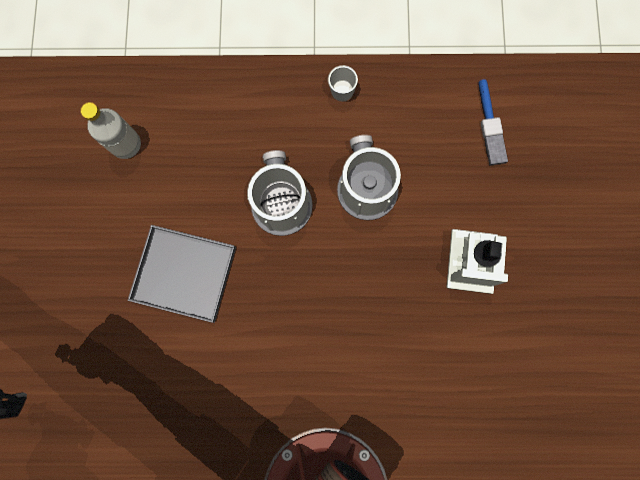

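View pics/scene0.png

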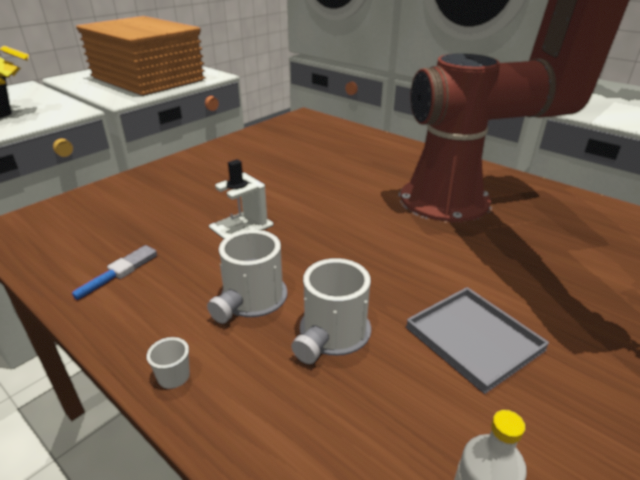

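The top view shows the tray at (182,273), the basket pot at (280,198), whose loop runs roughly along image columns, the plug pot at (370,180), and the stand with the black handle at (487,252). The scene view agrees. Next I'll get rough positions, then close wrist views.

```bash
cat > h.py <<'E'
from plant import robot
import cv2,numpy as np
def cam(c):
    f=240/np.tan(np.radians(c['vertical_fov']/2))
    K=np.array([[f,0,c['cx']],[0,f,c['cy']],[0,0,1]]); R=cv2.Rodrigues(c['rvec'])[0]
    return K,R,np.array(c['tvec'])
def ray(c,uv):
    K,R,t=cam(c); d=R.T@np.linalg.inv(K)@[uv[0],uv[1],1]; return -R.T@t,d/np.linalg.norm(d)
def onplane(c,uv,z):
    o,d=ray(c,uv); return o+d*(z-o[2])/d[2]
def tri(obs):
    A=0;b=0
    for c,uv in obs:
        o,d=ray(c,uv);P=np.eye(3)-np.outer(d,d);A=A+P;b=b+P@o
    X=np.linalg.solve(A,b)
    return X,[round(float(np.linalg.norm(np.cross(X-ray(c,u)[0],ray(c,u)[1])))*1e3,1) for c,u in obs]
def proj(c,X):
    K,R,t=cam(c);p=K@(R@np.array(X)+t);return p[:2]/p[2]
E
python3 - <<'E'
from h import *
c=robot.get_calibration('top'); im=cv2.imread('pics/top0.png')
for n,uv,z in [('potB',(277,193),.125),('plug',(371,175),.125),('handle',(489,250),.18),('tray',(182,273),.01),('trayc1',(152,228),.02),('trayc2',(235,244),.02),('trayc3',(130,299),.02),('trayc4',(213,320),.02),('standcorner',(452,231),0),('s',(448,289),0),('cup',(343,83),.06)]:
    print(n,onplane(c,uv,z).round(3))
w=robot.get_calibration('wrist');o=ray(w,(w['cx'],w['cy']));s=robot.observe()
R=cv2.Rodrigues(w['rvec'])[0]
from scipy.spatial.transform import Rotation as Ro
T=Ro.from_euler('xyz',s['tcp_rot'],degrees=True).as_matrix()
print('cam in tcp',T.T@(o[0]-s['tool_pos']),(T.T@R.T).round(2))
a=cv2.resize(im[140:240,230:330],(400,400),interpolation=cv2.INTER_CUBIC);b=cv2.resize(im[210:310,430:530],(400,400),interpolation=cv2.INTER_CUBIC)
cv2.imwrite('pics/top0z.png',np.hstack([a,b]))
E
```

```text
potB [0.603 0.093 0.125]
plug [ 0.639 -0.097  0.125]
handle [ 0.477 -0.311  0.18 ]
tray [0.454 0.308 0.01 ]
trayc1 [0.552 0.376 0.02 ]
trayc2 [0.516 0.193 0.02 ]
trayc3 [0.397 0.415 0.02 ]
trayc4 [0.353 0.235 0.02 ]
standcorner [ 0.546 -0.283  0.   ]
s [ 0.419 -0.269 -0.   ]
cup [ 0.869 -0.043  0.06 ]
cam in tcp [ 0.07354902  0.0003083  -0.06958573] [[-0.   -0.96 -0.29]
 [ 1.   -0.    0.  ]
 [-0.   -0.29  0.96]]
```

View pics/top0z.png

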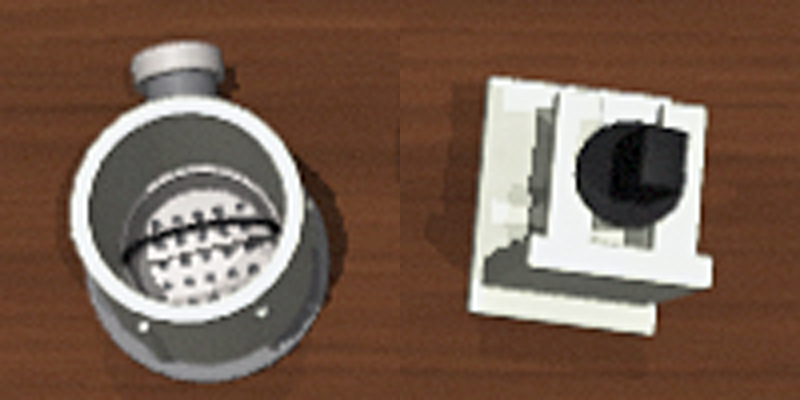

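```bash
python3 - <<'E'
from h import *
import pickle
V=[('p1',(.60,.13,.35),175),('p2',(.60,.05,.35),175),('s1',(.49,-.27,.31),175),('s2',(.49,-.35,.31),175)]
C={}
for n,p,y in V:
    robot.move_pose(p,[180,0,y]); robot.pause(.15)
    C[n]=robot.get_calibration('wrist'); im=robot.grab_frame('wrist'); cv2.imwrite(f'pics/{n}.png',im)
pickle.dump(C,open('C.pkl','wb'))
s=robot.observe();print(s['time'],s['tool_pos'],s['tcp_rot'],s['q'])
for k in 'ps':
    cv2.imwrite(f'pics/{k}12.png',np.vstack([cv2.imread(f'pics/{k}{i}.png')[90:390] if k=='x' else cv2.resize(cv2.imread(f'pics/{k}{i}.png'),(400,300),interpolation=cv2.INTER_AREA) for i in (1,2)]))
E
```

```text
5.0917 [ 0.4903412  -0.34896761  0.31031015] [-1.79997881e+02  1.52596661e-02  1.75073534e+02] [-4.78777203e+01  6.36616946e+00  6.66690559e+00  9.02881232e+01
  8.84654464e-03 -4.29512534e+01]
```

View pics/p12.png

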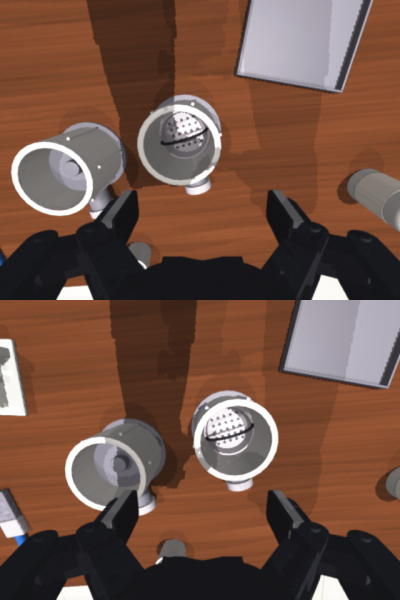

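View pics/s12.png

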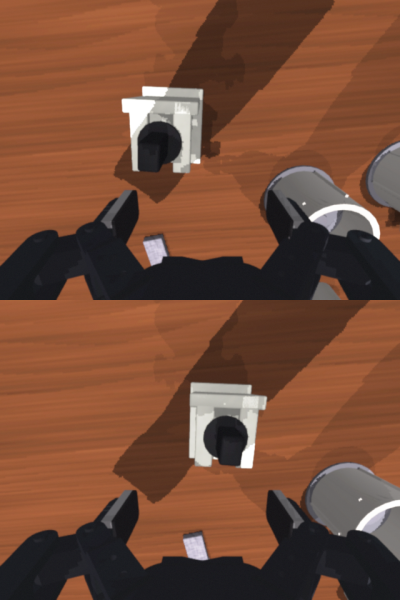

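Wire loop seen in p1 near (294,216) and p2 near (366,214); handle in s1 near (256,224) and s2 near (365,210). Enlarging these for exact points.

```bash
python3 - <<'E'
import cv2,numpy as np
t=[]
for n,(u,v),w in [('p1',(294,216),100),('p2',(366,214),100),('s1',(258,212),160),('s2',(365,208),160)]:
    h=int(w*.75);x0=u-w//2;y0=v-h//2
    im=cv2.imread(f'pics/{n}.png')[y0:y0+h,x0:x0+w];k=400/w
    z=cv2.resize(im,(400,300),interpolation=cv2.INTER_CUBIC)
    z=np.clip(z.astype(float)*1.5+25,0,255).astype(np.uint8) if n[0]=='s' else z
    for i in range(0,w,20): cv2.line(z,(int(i*k),0),(int(i*k),5),(0,0,255),1);cv2.putText(z,str(x0+i),(int(i*k),15),0,.35,(0,255,255),1)
    for i in range(0,h,20): cv2.line(z,(0,int(i*k)),(5,int(i*k)),(0,0,255),1);cv2.putText(z,str(y0+i),(6,int(i*k)+4),0,.35,(0,255,255),1)
    t.append(z)
cv2.imwrite('pics/z4.png',np.vstack([np.hstack(t[:2]),np.hstack(t[2:])]))
E
```

```text
(no output)
```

View pics/z4.png

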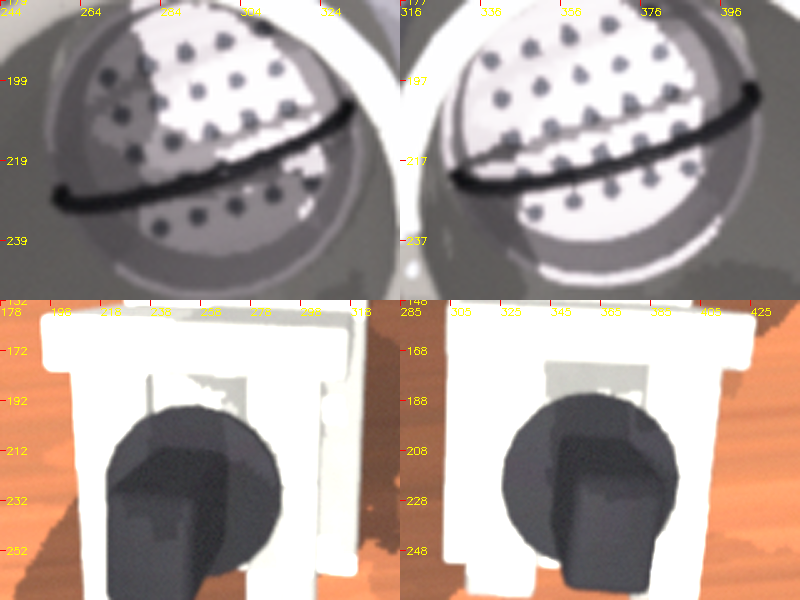

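```bash
python3 - <<'E'
from h import *
import pickle
C=pickle.load(open('C.pkl','rb'))
g={'p1':(244,179,4),'p2':(316,177,4),'s1':(178,152,2.5),'s2':(285,148,2.5)}
def uv(n,x,y): a,b,k=g[n];return (a+x/k-.5+.5/k,b+y/k-.5+.5/k)
def T(i,a,b): return tri([(C[i+'1'],uv(i+'1',*a)),(C[i+'2'],uv(i+'2',*b))])
L=T('p',(62,198),(58,179));Rr=T('p',(348,106),(352,97));print('feet',L,Rr)
d=(L[0]-Rr[0]);print('len',np.linalg.norm(d[:2]),'loop yaw',np.degrees(np.arctan2(d[1],d[0])))
m=(L[0]+Rr[0])/2;print('mid',m)
W={'p1':[(100,203),(160,192),(215,178),(260,163),(300,142)],'p2':[(100,187),(160,178),(200,168),(260,150),(300,132)]}
for n in W:
    P=np.array([uv(n,*p) for p in W[n]]);q=np.polyfit(P[:,0],P[:,1],2)
    zs=np.linspace(.05,.11,61);e=[proj(C[n],(m[0],m[1],z)) for z in zs];r=[abs(np.polyval(q,x)-y) for x,y in e];i=np.argmin(r);print(n,'peak z',zs[i],e[i],r[i])
print('htop L',T('s',(114,190),(177,180)),'R',T('s',(194,197),(260,187)))
k=T('s',(194,191),(190,180));print('collar',k)
for n,pts in [('s1',[(107,191),(281,191)]),('s2',[(102,180),(278,180)])]:
    a,b=[onplane(C[n],uv(n,*p),.126) for p in pts];print(n,'collar on .126',(a+b)/2,np.linalg.norm(a-b))
for n,nm,a,b in [('s1','bar',(43,70),(348,78)),('s2','bar',(45,3),(355,17)),('s1','tineL',(72,75),(85,300)),('s2','tineR',(322,70),(302,300)),('s1','htop',(114,190),(194,197)),('s2','htop',(177,180),(260,187)),('s2','hside',(177,180),(168,285)),('s2','hsideR',(260,187),(248,292))]:
    z=.182 if nm[0]=='h' else .12
    A,B=[onplane(C[n],uv(n,*p),z) for p in (a,b)];v=B-A;print(n,nm,A[:2].round(4),B[:2].round(4),np.degrees(np.arctan2(v[1],v[0])).round(1),np.linalg.norm(v).round(4))
E
```

```text
feet (array([0.61446896, 0.0579375 , 0.03993668]), [0.3, 0.3]) (array([0.5968333 , 0.13975099, 0.0410555 ]), [1.2, 1.2])
len 0.08369267590451702 loop yaw -77.83549428280415
mid [0.60565113 0.09884424 0.04049609]
p1 peak z 0.077 [291.67755414 224.87223167] 0.02492257004774956
p2 peak z 0.07500000000000001 [370.56621377 217.45967301] 0.12123588242658911
htop L (array([ 0.46379966, -0.32687555,  0.17497506]), [0.8, 0.8]) R (array([ 0.46675515, -0.30743499,  0.17691341]), [0.8, 0.8])
collar (array([ 0.4769648 , -0.31908026,  0.1229946 ]), [0.0, 0.0])
s1 collar on .126 [ 0.47624935 -0.31841232  0.126     ] 0.05208661168849603
s2 collar on .126 [ 0.47628498 -0.31934794  0.126     ] 0.05234978363572978
s1 bar [ 0.4374 -0.3588] [ 0.4475 -0.2696] 83.6 0.0898
s2 bar [ 0.4221 -0.3574] [ 0.4338 -0.2686] 82.5 0.0895
s1 tineL [ 0.4396 -0.3506] [ 0.51   -0.3594] -7.1 0.071
s2 tineR [ 0.4481 -0.2783] [ 0.5197 -0.2856] -5.8 0.0719
s1 htop [ 0.4614 -0.3246] [ 0.4647 -0.3062] 79.9 0.0186
s2 htop [ 0.463  -0.3274] [ 0.4663 -0.3083] 80.1 0.0194
s2 hside [ 0.463  -0.3274] [ 0.4885 -0.3311] -8.3 0.0258
s2 hsideR [ 0.4663 -0.3083] [ 0.492 -0.312] -8.3 0.026
```

Basket centre is about (0.606, 0.099), with its x axis at 12°. The handle is at (0.477, −0.319), yaw about −7°. Heights come out 3–5 mm below the text, which is acceptable. Next: grasp, lift, and go above the pot.

```bash
python3 - <<'E'
from h import *
H=np.array([.477,-.319])
robot.move_pose([*H,.30],[180,0,173]); robot.line_to([*H,.2095],vel=.12)
robot.set_gripper(.01); s=robot.observe();print('w',s['gripper_width'],s['tool_pos'],s['time'])
f0=s['ft_force'];robot.line_to([*H,.36],vel=.12); s=robot.observe();print('dF',s['ft_force']-f0)
a=np.radians(12.1);u=np.array([np.cos(a),np.sin(a)]);c=np.array([.6057,.0988])
robot.move_pose([*(c-.036*u),.36],[180,0,192.1]); robot.pause(.3)
s=robot.observe();print(s['tool_pos'],s['tcp_rot'],s['q'],s['time'],s['gripper_width'])
w=cv2.resize(robot.grab_frame('wrist'),(480,360),interpolation=cv2.INTER_AREA);cv2.imwrite('pics/w5.png',robot.grab_frame('wrist'))
t=robot.grab_frame('scene');cv2.imwrite('pics/sc5.png',t)
cv2.imwrite('pics/c5.png',np.hstack([w,cv2.resize(t[120:420,190:490],(320,320))[:360] if 0 else cv2.copyMakeBorder(cv2.resize(t[100:400,200:466],(320,360)),0,0,0,0,0)]))
E
```

```text
w 0.021452399734242573 [ 0.47712382 -0.31913943  0.20986793] 6.8667
dF [ 0.76629881  1.58904699 -4.16992187]
[0.57060304 0.09063758 0.3599831 ] [-1.79997963e+02 -1.83085612e-03 -1.67955887e+02] [-3.93588585e+00  3.25774038e+00  8.59692075e+00  9.53403796e+01
 -2.46250977e-03 -1.59799988e+01] 10.125 0.021384298638629073
```

View pics/c5.png

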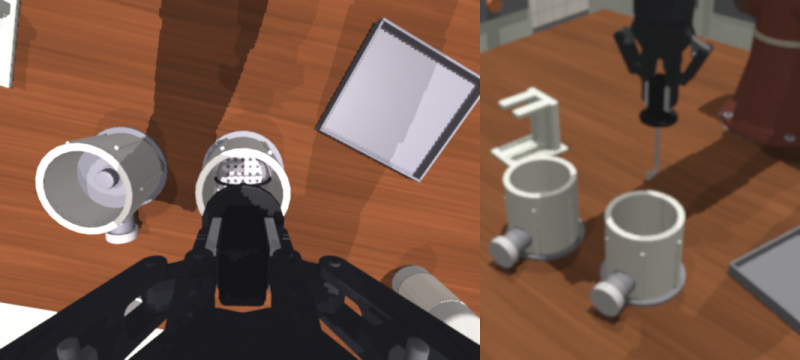

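The rod hangs straight and the loop is centred ahead of the handle at about (243,182) in the composite. Lowering into the pot beside the loop.

```bash
python3 - <<'E'
from h import *
a=np.radians(12.1);u=np.array([np.cos(a),np.sin(a)]);c=np.array([.6057,.0988]);p=c-.036*u
f=lambda:robot.observe()['ft_force'].round(2)
print(f())
g=robot.line_to([*p,.225],vel=.08,guard=6);print('down',g,robot.observe()['tool_pos'],f())
if not g:
    p=c-.011*u
    g=robot.line_to([*p,.225],vel=.04,guard=6);print('fwd',g,robot.observe()['tool_pos'],f())
    if not g:
        print('up',robot.line_to([*p,.26],vel=.04),f())
        s=robot.observe();print(s['tool_pos'],s['time'])
cv2.imwrite('pics/w6.png',robot.grab_frame('wrist'));cv2.imwrite('pics/s6.png',robot.grab_frame('scene'))
E
```

```text
[ 0.65  0.38 -2.05]
down False [0.57074375 0.09122125 0.2255094 ] [ 1.04 -0.31 -0.63]
fwd False [0.59487648 0.09650831 0.22488389] [-0.87  0.3  -1.37]
up False [ 0.08  1.44 -2.75]
[0.59479293 0.09651741 0.25957893] 13.9083
```

```bash
python3 - <<'E'
from h import *
s=robot.observe();p=s['tool_pos'][:2]
robot.line_to([*p,.405],vel=.08);robot.pause(.5)
s=robot.observe();print(s['tool_pos'],s['ft_force'],s['time'],s['gripper_width'])
w=robot.grab_frame('wrist');t=robot.grab_frame('scene');cv2.imwrite('pics/w7.png',w);cv2.imwrite('pics/s7.png',t)
cv2.imwrite('pics/c7.png',np.hstack([cv2.resize(w,(480,360),interpolation=cv2.INTER_AREA),cv2.resize(t[100:400,200:466],(320,360))]))
E
```

```text
[0.59478438 0.09649216 0.40500918] [ 0.28872908  0.95480349 -1.77371593] 16.475 0.021380960405907114
```

View pics/c7.png

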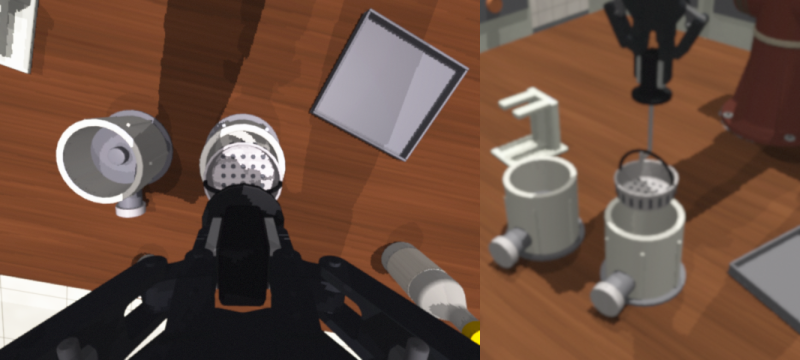

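The basket hangs upright from the hook, with its underside clear of the rim. Carrying it to the tray and lowering.

```bash
python3 - <<'E'
from h import *
a=np.radians(12.1);u=np.array([np.cos(a),np.sin(a)]);c=np.array([.454,.306]);p=c-.011*u
robot.line_to([*p,.405],vel=.1);robot.pause(.7)
robot.line_to([*p,.262],vel=.08);robot.pause(.5)
robot.line_to([*p,.229],vel=.03);robot.pause(.3)
s=robot.observe();print(s['tool_pos'],s['ft_force'],s['time'],s['gripper_width'])
w=robot.grab_frame('wrist');t=robot.grab_frame('scene');cv2.imwrite('pics/w8.png',w);cv2.imwrite('pics/s8.png',t)
cv2.imwrite('pics/c8.png',np.hstack([cv2.resize(w,(480,360),interpolation=cv2.INTER_AREA),cv2.resize(t[180:400,370:565],(320,360))]))
E
```

```text
[0.44328888 0.30368668 0.22907262] [-0.3237298  -0.52501129 -0.85924809] 23.975 0.021600596818989095
```

View pics/c8.png

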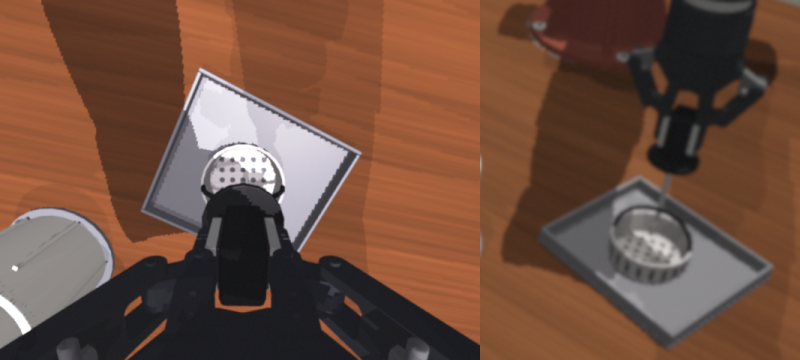

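The basket stands on the tray floor, inside the walls. Backing the hook out and rising.

```bash
python3 - <<'E'
from h import *
a=np.radians(12.1);u=np.array([np.cos(a),np.sin(a)]);c=np.array([.454,.306]);p=c-.049*u
g=robot.line_to([*p,.229],vel=.04,guard=6);print('back',g)
if not g: print('up',robot.line_to([*p,.30],vel=.05,guard=6))
robot.pause(.2);s=robot.observe();print(s['tool_pos'],s['ft_force'],s['time'])
if not g: robot.line_to([*p,.38],vel=.12)
w=robot.grab_frame('wrist');t=robot.grab_frame('scene');cv2.imwrite('pics/w9.png',w);cv2.imwrite('pics/s9.png',t)
cv2.imwrite('pics/c9.png',np.hstack([cv2.resize(w,(480,360),interpolation=cv2.INTER_AREA),cv2.resize(t[180:400,370:565],(320,360))]))
E
```

```text
back False
up False
[0.40601387 0.29571681 0.29980868] [ 0.57913463 -0.14896206 -1.96182972] 26.9417
```

View pics/c9.png

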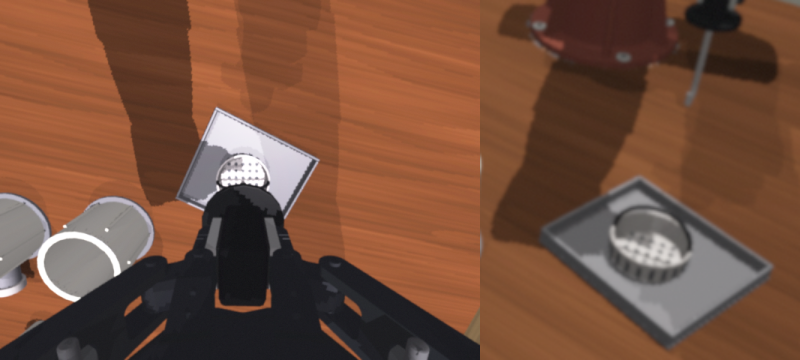

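The hook is free and the basket stayed upright. The rod looks tilted in the scene view, so I'll compare it with the projection of a vertical rod.

```bash
python3 - <<'E'
from h import *
s=robot.observe();p=s['tool_pos'];c=robot.get_calibration('scene');h=p[2]-.056
x=-np.array([np.cos(np.radians(s['tcp_rot'][2])),np.sin(np.radians(s['tcp_rot'][2])),0])
P=lambda dx,dz:proj(c,np.array([p[0],p[1],h+dz])+dx*x).round(1)
print('collar',P(0,-.031),'obs ~512,189; rod bottom',P(0,-.12),'hook end',P(.024,-.113),'obs ~497,243')
t=cv2.imread('pics/s9.png')[150:270,450:570];cv2.imwrite('pics/z9.png',cv2.resize(t,(600,600),interpolation=cv2.INTER_CUBIC))
E
```

```text
collar [510.7 190.3] obs ~512,189; rod bottom [498.7 236.3] hook end [496.6 239.7] obs ~497,243
```

View pics/z9.png

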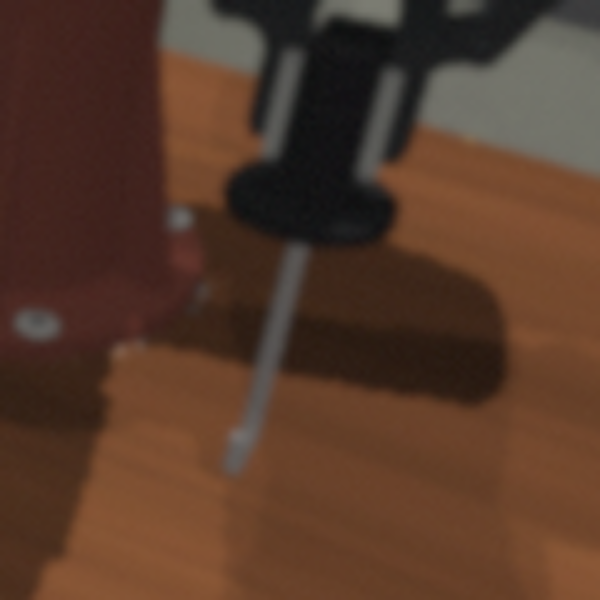

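The observed rod end and tip match the projection of a vertical rod, so there is no tilt. Hanging the hook back.

```bash
python3 - <<'E'
from h import *
H=np.array([.4771,-.3191])
robot.move_pose([*H,.37],[180,0,173]);robot.pause(.3)
g=robot.line_to([*H,.225],vel=.08,guard=8);print('down',g,robot.observe()['tool_pos'])
if not g:
    g=robot.line_to([*H,.2095],vel=.03,guard=6);print('seat',g,robot.observe()['tool_pos'])
    robot.set_gripper(.085);robot.line_to([*H,.31],vel=.1)
    robot.move_pose([.49,-.27,.33],[180,0,175]);robot.pause(.2)
s=robot.observe();print(s['ft_force'],s['time'])
w=robot.grab_frame('wrist');t=robot.grab_frame('top');cv2.imwrite('pics/w10.png',w);cv2.imwrite('pics/t10.png',t)
sc=robot.grab_frame('scene');cv2.imwrite('pics/s10.png',sc)
cv2.imwrite('pics/c10.png',np.hstack([cv2.resize(w,(480,360),interpolation=cv2.INTER_AREA),np.vstack([cv2.resize(sc[130:265,150:390],(320,180)),cv2.resize(sc[250:400,380:580],(320,180))])]))
E
```

```text
down False [ 0.47724197 -0.31923163  0.2254578 ]
seat True [ 0.47694244 -0.31893271  0.20986357]
[-0.79913933  0.35465263 -0.5547277 ] 35.1583
```

View pics/c10.png

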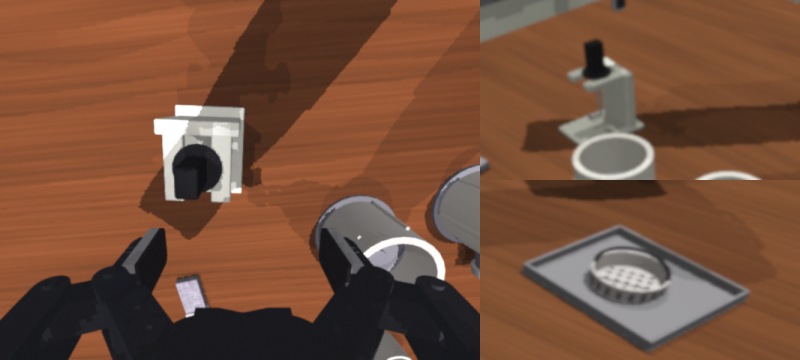

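The tool hangs upright in the stand with its collar on both tines. The basket stands upright in the tray, and the arm is clear of everything.

```bash
python3 -c "
from plant import robot
robot.pause(.3);robot.job_done();print(robot.observe()['time'])"
```

```text
the job is handed in; nothing more can be done
the job is handed in; nothing more can be done
```

I lifted the hook tool from its stand and drew the basket up by its wire loop, then set it down in the grey tray. The tool is back in its stand, and I handed the job in at about 35 s on the robot's clock; no verdict is reported.

- **Basket:** it hung clear of the pot's rim with the TCP at 0.405 m, an estimated 0.16 m at its underside. The last picture shows it upright on the tray floor, inside the walls.
- **Hook tool:** the collar met the tines at TCP height 0.2099 m, the same as when I gripped it, and within 1 mm sideways. The last picture shows it upright on both tines with the arm clear.
- **Robot contact:** the fingers stayed well above the basket throughout. None of the 6–8 N force stops tripped, except the intended one when the tool seated in the stand.

**Disagreements and gaps:**
- Most heights measured from two wrist views came out 3–6 mm below the stated ones: 123 against 126 mm at the collar, 176 against 182 mm at the handle top, and 76 against 80 mm at the loop peak. I used the stated heights, with margins that covered the difference.
- The rod looked tilted in one scene picture, but its rod end and tip matched the projection of a vertical rod.
- Force readings were too noisy to show the basket's weight, so I confirmed it was hooked by picture only.

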